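# Put the brass bar set back in its caddy

## Robot

A 6-joint arm with a two-finger parallel gripper is mounted at the origin on a cart in front of the work surface, level with it; the furniture and walls round the work are solid. World frame = base frame: x ahead of the robot, y to its left, z up, the work surface at z = 0. Lengths are in m, angles in rad, forces in N, time in s.
With the tool pointing down it reaches from about 0.325 to 0.9 m from the base axis. Payload 3.5 kg.
Tool frame: the origin (TCP) lies midway between the tips of the shut fingers; the grasp point (between the pads) lies arm.hold_point_z behind it (arm.hold_point_z is the distance from the TCP to the grasp point, in m); z points along the fingers, y is the line along which they close (so a half turn about z gives the same grasp; the last joint's range is limited). The gripper opens to 85 mm and grips with 20 to 120 N. Pads are 22 mm wide; open, the fingers measure 114 mm over their backs; the gripper's body (76 mm by 85 mm) begins 54 mm behind the grasp point. The pads swing forward as they close: fully open they stand 13 mm farther back than shut.
Start: joints at [-1.439, 0.276, -0.026, 1.268, 0, 1.467], TCP at [0.145, -0.608, 0.231] pointing down, gripper open.
Joint ranges: [-3.12, 3.12], [-0.85, 1.88], [-1.08, 1.24], [-1.95, 2.15], [-1.57, 1.53], [-3.14, 3.14]. Speed limits (rad/s): [2.57, 2.57, 3.14, 3.14, 3.14, 3.14].

## Interface

Orientations are given as a unit quaternion [w, x, y, z].
In Python, from plant import sensors, camera, arm, cut_out gives the robot as it stands. The module is installed in compiled form; this text tells all that it offers.
- The arm moves only by the tool carry_out, never from a script. Its argument "deltas" is a list that holds one entry, the list of rows, each a list of 7 numbers: the shift along the world's x, y, z normalised to -1 to 1, where 1 is 0.08 m, then the turn, a rotation vector about the world's x, y, z normalised to -1 to 1, where 1 is pi rad, then the opening, from 0 (shut) to 1 (fully open). In form: [[[dx, dy, dz, rx, ry, rz, grip], ...]]. A call has 1 to 20 rows; each row is the pose to reach, as a shift and turn from the pose commanded when the call began, turning the shorter way round; what a row does not reach only later rows make up. A row lasts 1/8 s, in which the tool goes at most 62.5 mm and 10.7 degrees, less where a joint would pass 70% of its speed; a pose out of reach is approached as far as the arm can. A call with a number of a shift or a turn outside -1 to 1 is refused whole. A call with a gripper value outside its range is refused whole. The fingers move at their own pace and stop on an object; "newtons" is the grip in N (left out, the last holds). Time passes only in rows, so rows that repeat a pose let the fingers close. It gives the time, the measured TCP pose, the force, the opening and the grip force at its end, in the units of the state.
- sensors.read_state(): the state, without advancing time (a new reading comes with each control period).
- camera(name): name is "side" or "top"; returns a dict with "frame" (420x560x3 uint8, red, green, blue), "range_z" (420x560 float32, m along the optical axis (not along the pixel's ray), 0 where there is no reading), "K" (3x3 intrinsics, pixels), "dist_coeffs" ([k1, k2, p1, p2, k3] as OpenCV has them; the pictures are not rectified), "extrinsics" (4x4, takes a point from camera to world coordinates). Camera axes: x right, y down, z forward; pixel columns grow to the right and rows downward; lengths in m; the calibration is good to about 2 mm. A picture is of the moment at which its call begins.
- arm.hand_in(): hands the job in; it is judged then, once.
Trained networks look in a picture, given as the dict that the camera call returned (one of the last four; its "shot" number tells which), for a name from the list of things; names that differ only in an ending like _2 or _b are one class to them, and where a whole thing is asked for, a point or a joint stands for the part that bears it (a point fixed in the world has none). Each returns a list of dicts, best first, with "p" (0 to 1); they miss things now and then, are a little off and sometimes report something else, mostly with a low value. They report only what shows in the picture. A call takes as long as a camera call. They do not tell look-alikes from the thing itself.
- cut_out(picture, name): "mask" (420x560 bool, what is visible of it) and "extent" ([left, top, width, height] in pixels, round what is visible of it).
The state is a dict: "clock": time; "q": joint angles; "joint_velocities": joint speeds; "tau": joint torques, N m; "eef_pos": TCP position; "tcp_rot": TCP orientation; "wrist_force": force on the tool from outside, world axes, zero at the start; "moment": the same for the moment, N m; "grip_width": opening from 0.0 (shut) to 1.0 (fully open); "finger_force": force on a finger pad.
Only numpy, scipy, OpenCV 4.12 (cv2) and the standard library are available. Lean on these libraries where they do the work, as an engineer would, in place of code of your own. Each camera call takes 0.05 s, during which the arm holds its last target. There are 200 camera calls.

## Task

The washed brass bar set has dried on the black rubber mat: put it back in the walnut caddy, each piece upright and fully down in the maple insert cut for it: the brass jigger in the wide well, the brass-capped muddler in the deep middle-sized well, and the two brass bottle stoppers, shank down, one in each of the twin holes. Draw the muddler straight up out of its light wire drying stand so that the stand neither tips nor is carried along. The steel jigger, the steel stopper and the drying stand stay where they are on the mat.

Things in the scene. Friction and masses are not known exactly. Their poses are not given: they have to be found in the camera images.
- jigger: Brass double-cone measure, gold-coloured, 49 mm across the rim, 43 mm across the foot, 82 mm tall, 0.07 kg, upright on the black rubber mat (mat top 5 mm above the worktop). Origin: centre of its underside; z up. It grips like a plain tapered cup without a waist: take it from above across the upper part, about 47 mm wide at 55 to 65 mm above its underside.
- jigger_steel: Look-alike that does not belong: a silver-grey steel jigger of the same size and shape, upright on the mat. Origin: centre of its underside. It stays. (A wall cabinet hangs behind the work from z = 0.47 m up, doors at x = 0.62 m, handles at x = 0.58 m near y = 0: carry things from side to side at a short reach, about x = 0.42 m, and stay low over the far row.)
- stopper_1: Brass bottle stopper, one of two alike, 0.09 kg, 60 mm tall, standing on the mat on its black ribbed rubber shank (22 mm diameter, 28 mm long); above it a brass flange (38 mm diameter, 4 mm thick) and a round brass knob 32 mm in diameter, widest 44 to 52 mm above the underside. Origin: centre of the shank's end (underside); z up. Grip the knob from above.
- stopper_2: The other brass bottle stopper, the same as stopper_1.
- stopper_steel: Look-alike that does not belong: a stopper of the same size and shape with silver-grey steel flange and knob. Origin: centre of its underside. It stays. (A plain used cork, 23 mm diameter, 38 mm tall, also stands on the mat and is not listed.)
- muddler: Wooden muddler with a brass cap, 167 mm tall, 0.14 kg; foot 36 mm diameter up to 26 mm, tapering to 25 mm at 90 mm; brass cap 31 mm diameter from 136 to 160 mm. It stands upright in the wire drying stand, foot on the stand's 4 mm plate. Origin: centre of its underside; z up. Grip the brass cap from above.
- drying_stand: Light wire drying stand, loose, 0.05 kg: steel foot plate 76 mm diameter, 4 mm thick, on the mat; three thin wires; a wire ring of 44 mm inner diameter 60 mm above its underside, through which the muddler stands. The muddler's foot must rise more than 60 mm to clear the ring. Origin: centre of the stand's underside; z up.
- block_jigger: Insert for the jigger: one wide round well, 60 mm diameter, 20 mm deep, at the middle of its top (floor at z = +30 mm in its frame). One of three fixed maple blocks, 84 (x) x 104 (y) x 50 mm high, in a row along y in the walnut caddy, in any order (caddy end boards 60 mm high). Origin: centre of its underside, 8 mm above the worktop; top at z = +50 mm.
- block_muddler: Insert for the muddler: one deep round well, 46 mm diameter, 42 mm deep, at the middle of its top (floor at z = +8 mm in its frame). One of three fixed maple blocks, 84 (x) x 104 (y) x 50 mm high, in a row along y in the walnut caddy, in any order (caddy end boards 60 mm high). Origin: centre of its underside, 8 mm above the worktop; top at z = +50 mm.
- block_stopper: Insert for the stoppers: two holes, 32 mm diameter, 30 mm deep, at x = 0, y = +27 and -27 mm in its frame. Seated, the flange rests on the top (stopper origin at z = +22 mm). One of three fixed maple blocks, 84 (x) x 104 (y) x 50 mm high, in a row along y in the walnut caddy, in any order (caddy end boards 60 mm high). Origin: centre of its underside, 8 mm above the worktop; top at z = +50 mm.
There are look-alikes about, which are no part of the job. There is more than one size of the muddler; the one meant has the size given above.

How it is judged:
At the end, for the whole second after the job is handed in: Jigger within 12 mm of its well's centre, muddler within 10 mm, one brass stopper in each twin hole within 10 mm; all fully down (6 to 8 mm), upright within 0.15 rad, at rest. Steel jigger and steel stopper upright within 30 mm, drying stand upright within 50 mm, of where they were (horizontal distance between jigger and block_jigger below 0.012 m and z of jigger in the frame of block_jigger below 0.036 m and linear speed of each of jigger, muddler, stopper_1, stopper_2, jigger_steel, stopper_steel, drying_stand below 0.02 m/s and angle between each of jigger, muddler, stopper_1, stopper_2, jigger_steel, stopper_steel, drying_stand's own z axis and vertical below 0.15 rad and horizontal distance between muddler and block_muddler below 0.01 m and z of muddler in the frame of block_muddler below 0.016 m and x of stopper_1 in the frame of block_stopper between -0.01 and 0.01 m and z of each of stopper_1, stopper_2 in the frame of block_stopper below 0.029 m and x of stopper_2 in the frame of block_stopper between -0.01 and 0.01 m and ((y of stopper_1 in the frame of block_stopper between 0.017 and 0.037 m and y of stopper_2 in the frame of block_stopper between -0.037 and -0.017 m) or (y of stopper_1 in the frame of block_stopper between -0.037 and -0.017 m and y of stopper_2 in the frame of block_stopper between 0.017 and 0.037 m)) and distance of each of jigger_steel, stopper_steel from where it was at the start of the episode below 0.03 m and distance of drying_stand from where it was at the start of the episode below 0.05 m); the robot touches nothing.
It fails at once if the drying stand is tipped (more than 25 degrees) or carried off (more than 50 mm) (angle between drying_stand's own z axis and vertical above 0.436 rad or distance of drying_stand from where it was at the start of the episode above 0.05 m).
It fails at once if the steel jigger is taken or knocked away (more than 30 mm) or tipped over (distance of jigger_steel from where it was at the start of the episode above 0.03 m or angle between jigger_steel's own z axis and vertical above 0.5 rad).
It fails at once if the steel stopper is taken or knocked away (more than 30 mm) or tipped over (distance of stopper_steel from where it was at the start of the episode above 0.03 m or angle between stopper_steel's own z axis and vertical above 0.5 rad).
It also fails if it takes over 120 s, if anything falls off the work surface, if the arm or the gripper's body presses on something with over 40 N, if the wrist force passes 120 N, or if a joint passes its speed limit or range.

## Working session

There is one attempt and no reset: what is moved stays moved. The work goes in short steps, Python scripts to look and compute and a tool call to move; the robot and the scene stay as the last step left them, time stands still between calls to the robot, and variables do not carry over. Pictures are saved under pics/ and viewed, at most 14 in all, crops included, and the job is handed in when it is done.

Besides the shell and the picture viewer there is one more tool, called after ">>>" as name(argument=value, ...) on one line, values as JSON. carry_out: Moves the arm, as the interface text tells. Its arguments: {"type":"object","properties":{"deltas":{"type":"array"},"newtons":{"type":"number"}},"required":["deltas"]}

```bash
mkdir -p pics; cat > h.py <<'E'
import numpy as np, cv2
from plant import sensors, camera, arm, cut_out
def cloud(p):
    h,w=p["range_z"].shape
    u,v=np.meshgrid(np.arange(w),np.arange(h))
    pts=np.stack([u,v],-1).reshape(-1,1,2).astype(np.float64)
    n=cv2.undistortPoints(pts,np.array(p["K"]),np.array(p["dist_coeffs"])).reshape(h,w,2)
    z=p["range_z"].astype(float); T=np.array(p["extrinsics"])
    c=np.dstack([n*z[...,None],z])
    W=c@T[:3,:3].T+T[:3,3]; W[z==0]=np.nan
    return W
def save(p,n): cv2.imwrite("pics/"+n,p["frame"][...,::-1])
E
python3 - <<'E'
from h import *
s=sensors.read_state(); print({k:np.round(v,3) for k,v in s.items()}, arm.hold_point_z)
for c in("top","side"):
    p=camera(c); save(p,c+"0.png"); W=cloud(p); np.save(c+"0.npy",W); np.save(c+"0f.npy",p["frame"])
    print(c,np.round(p["extrinsics"],3).tolist())
    for n in["jigger","stopper_1","muddler","drying_stand","block_jigger","block_muddler","block_stopper"]:
        for d in cut_out(p,n):
            m=d["mask"]; q=W[m]; q=q[~np.isnan(q[:,0])]
            if len(q)==0: continue
            t=q[q[:,2]>np.percentile(q[:,2],98)-0.008]
            print(n,round(d["p"],2),d["extent"],"top",np.round(np.percentile(q[:,2],98),3),"mid",np.round((t.min(0)+t.max(0))/2,3),"span",np.round(np.ptp(t,0),3),"rgb",np.median(p["frame"][m],0))
E
```

```text
{'clock': np.float64(0.0), 'q': array([-1.439,  0.277, -0.028,  1.268,  0.   ,  1.467]), 'joint_velocities': array([ 0.002, -0.001,  0.   , -0.   , -0.   ,  0.   ]), 'tau': array([-2.0000e-03, -4.4551e+01,  2.9520e+01,  1.6000e-02, -0.0000e+00,
        0.0000e+00]), 'eef_pos': array([ 0.145, -0.607,  0.23 ]), 'tcp_rot': array([-0.001,  0.993,  0.117, -0.   ]), 'wrist_force': array([ 0.202,  0.82 , -0.352]), 'moment': array([ 0.006, -0.117,  0.078]), 'finger_force': np.float64(0.0), 'grip_width': np.float64(1.002)} 0.0187
top [[0.026, -0.992, 0.124, 0.308], [-1.0, -0.026, 0.005, -0.104], [-0.002, -0.124, -0.992, 1.389], [0.0, 0.0, 0.0, 1.0]]
jigger 0.74 [277.5, 198.6, 14.3, 15.9] top 0.09 mid [ 0.506 -0.09   0.087] span [0.046 0.047 0.009] rgb [130. 105.  39.]
stopper_1 0.66 [317.1, 225.6, 13.6, 10.2] top 0.067 mid [ 0.426 -0.233  0.064] span [0.028 0.027 0.009] rgb [168.5 126.5  49. ]
stopper_1 0.64 [356.7, 204.0, 7.6, 8.8] top 0.069 mid [ 0.508 -0.357  0.066] span [0.021 0.025 0.008] rgb [183.5 140.   54. ]
muddler 0.92 [414.5, 230.2, 38.8, 20.0] top 0.239 mid [ 0.391 -0.581  0.236]
[... 964 characters left out ...]
 0.087 mid [ 0.504 -0.092  0.084] span [0.047 0.051 0.009] rgb [181. 147.  85.]
stopper_1 0.51 [281.0, 222.5, 9.3, 17.9] top 0.067 mid [ 0.419 -0.24   0.063] span [0.026 0.026 0.009] rgb [155. 120.  73.]
muddler 0.86 [290.6, 204.5, 13.7, 51.4] top 0.175 mid [ 0.426 -0.316  0.172] span [0.03  0.029 0.01 ] rgb [109.  80.  60.]
muddler 0.76 [336.7, 216.8, 19.1, 76.7] top 0.237 mid [ 0.441 -0.529  0.234] span [0.082 0.118 0.009] rgb [139. 111.  73.]
muddler 0.58 [325.2, 243.3, 22.6, 84.4] top 0.236 mid [ 0.384 -0.587  0.234] span [0.037 0.038 0.011] rgb [127.  96.  75.]
drying_stand 0.48 [285.6, 246.1, 25.4, 11.2] top 0.035 mid [ 0.419 -0.328  0.036] span [0.049 0.031 0.014] rgb [139. 135. 135.]
```

```bash
python3 - <<'E'
import cv2
a=cv2.imread("pics/top0.png")[170:300,130:480]; b=cv2.imread("pics/side0.png")[100:360,120:460]
cv2.imwrite("pics/a.png",cv2.resize(a,None,fx=2.28,fy=2.28,interpolation=cv2.INTER_CUBIC))
cv2.imwrite("pics/b.png",cv2.resize(b,None,fx=2.3,fy=2.3,interpolation=cv2.INTER_CUBIC))
E
```

```text
(no output)
```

View pics/a.png

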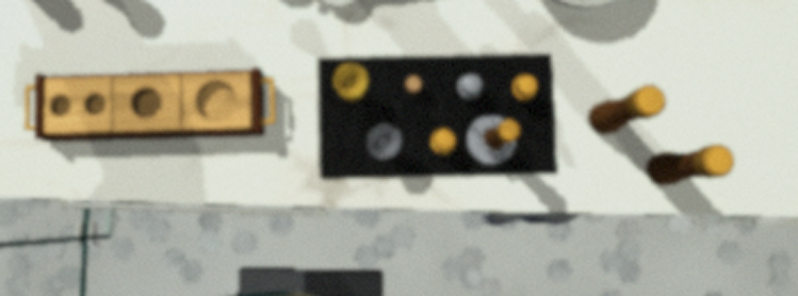

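View pics/b.png

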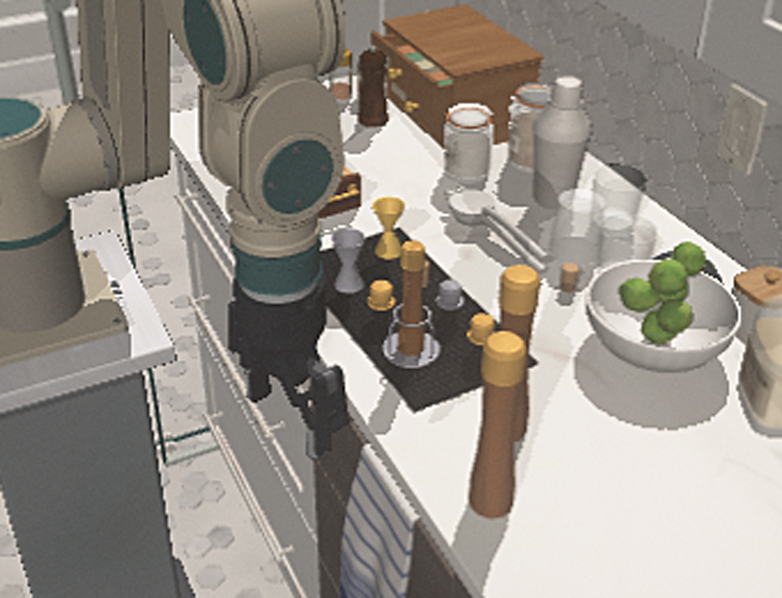

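The top view (zoomed ×2.28) shows the caddy with twin holes at far left (60,103)/(95,103), middle well (146,101) and wide well (215,98). On the mat are the brass jigger (351,81), steel jigger (384,140), cork (413,83), steel stopper (470,86), brass stoppers (442,140)/(525,86) and the muddler in its stand (508,130). Two taller muddlers stand off the mat at right.

```bash
python3 - <<'E'
from h import *
W=np.load("top00.npy") if 0 else np.load("top0.npy"); F=np.load("top0f.npy").astype(int); S=np.load("side0.npy")
P=W.reshape(-1,3); Q=S.reshape(-1,3)
def fit(n,c,z0,z1,r=.035):
    o=[]
    for A in(P,Q):
        k=(np.hypot(A[:,0]-c[0],A[:,1]-c[1])<r)&(A[:,2]>z0)&(A[:,2]<z1); a=A[k]
        o+=[len(a),np.round(a.mean(0),4),np.round((a.min(0)+a.max(0))[:2]/2,4),np.round(np.ptp(a,0)[:2],3)]
    print(n,*o)
fit("jig",(.506,-.09),.075,.1); fit("st1",(.426,-.233),.045,.08); fit("st2",(.508,-.357),.045,.08)
fit("mud",(.429,-.312),.165,.19); fit("standplate",(.429,-.31),.007,.013,.045)
fit("jigsteel",(.42,-.14),.075,.1,.04); fit("ststeel",(.5,-.28),.045,.08); fit("cork",(.5,-.19),.03,.08,.03)
# caddy
k=(P[:,0]>.40)&(P[:,0]<.54)&(P[:,1]>.03)&(P[:,1]<.40)&(P[:,2]>.052)&(P[:,2]<.0635)
r=cv2.minAreaRect((P[k][:,:2]*1000).astype(np.float32)); print("caddy",r,np.median(P[k][:,2]))
# wells: median-ish from dark/low points
for n,c,rad in(("wj",(.476,.11),.032),("wm",(.468,.218),.027),("s-",(.464,.293),.02),("s+",(.461,.347),.02)):
    k=(np.hypot(P[:,0]-c[0],P[:,1]-c[1])<rad+.006)&(P[:,2]<.05); a=P[k]
    print(n,len(a),np.round(a.mean(0),4),a[:,2].min().round(3),np.round((a.min(0)+a.max(0))[:2]/2,4),np.ptp(a,0)[:2].round(3))
E
```

```text
jig 86 [ 0.5079 -0.0903  0.0833] [ 0.5063 -0.0904] [0.046 0.047] 88 [ 0.5059 -0.0885  0.082 ] [ 0.5042 -0.0916] [0.047 0.052]
st1 69 [ 0.4238 -0.233   0.0616] [ 0.4246 -0.2325] [0.031 0.027] 81 [ 0.4185 -0.2416  0.0583] [ 0.42   -0.2385] [0.031 0.03 ]
st2 71 [ 0.5087 -0.3571  0.0622] [ 0.5087 -0.3582] [0.028 0.031] 94 [ 0.5028 -0.3651  0.0585] [ 0.5056 -0.3624] [0.032 0.029]
mud 75 [ 0.4291 -0.3119  0.1736] [ 0.4293 -0.3124] [0.028 0.026] 68 [ 0.4242 -0.3183  0.1721] [ 0.4265 -0.3159] [0.03  0.029]
standplate 157 [ 0.4278 -0.3031  0.0095] [ 0.4307 -0.3104] [0.082 0.089] 182 [ 0.423  -0.3214  0.0092] [ 0.4263 -0.3107] [0.082 0.086]
jigsteel 72 [ 0.4197 -0.1423  0.0824] [ 0.4178 -0.1428] [0.047 0.047] 94 [ 0.4158 -0.1403  0.0819] [ 0.4142 -0.1435] [0.045 0.054]
ststeel 65 [ 0.5088 -0.2729  0.0623] [ 0.5096 -0.2728] [0.029 0.028] 81 [ 0.5027 -0.2823  0.0582] [ 0.5048 -0.2799] [0.03  0.032]
cork 38 [ 0.51   -0.1858  0.0428] [ 0.5104 -0.1858] [0.021 0.018] 8 [ 0.5128 -0.1951  0.0384] [ 0.5138 -0.1924] [0.012 0.016]
caddy ((467.5667724609375, 220.2940216064453), (97.2931137084961, 354.8996276855469), 3.3601889610290527) 0.058295071897540685
wj 210 [0.4763 0.1134 0.0387] 0.031 [0.4757 0.113 ] [0.059 0.053]
wm 130 [0.4724 0.2241 0.0209] 0.011 [0.4714 0.2236] [0.042 0.039]
s- 62 [0.4667 0.3031 0.0318] 0.02 [0.4659 0.3018] [0.03  0.024]
s+ 60 [0.4642 0.356  0.032 ] 0.022 [0.4638 0.3537] [0.028 0.024]
```

>>> carry_out(deltas=[[[0.885,0.922,0,0,0,0.106,1],[0.885,0.922,0,0,0,0.106,1],[0.885,0.922,0,0,0,0.106,1]]], newtons=40)

```text
clock: 1.18
eef_pos: [0.2177, -0.532, 0.2315]
tcp_rot: [-0.0, 0.96, 0.282, 0.0]
wrist_force: [0.8, -1.1, 0.6]
grip_width: 1.0
finger_force: 0.0
```

```bash
python3 - <<'E'
from h import *
s=sensors.read_state(); print(np.round(s["q"],3),s["eef_pos"],s["tcp_rot"],s["clock"])
p=camera("top"); W=np.load("top0.npy"); h,w=W.shape[:2]
T=np.array(p["extrinsics"]);u,v=np.meshgrid(np.arange(w),np.arange(h))
n=cv2.undistortPoints(np.stack([u,v],-1).reshape(-1,1,2).astype(float),np.array(p["K"]),np.array(p["dist_coeffs"])).reshape(h,w,2)
d=np.dstack([n,np.ones((h,w))])@T[:3,:3].T; 
t=(.058-T[2,3])/d[...,2]; X=T[:3,3]+d*t[...,None]
for nm,c,r in(("wj",(.474,.111),.036),("wm",(.468,.22),.03),("s-",(.464,.299),.021),("s+",(.461,.352),.021)):
    for it in range(3):
        D=np.hypot(X[...,0]-c[0],X[...,1]-c[1]); k=D<r
        wgt=np.clip((.058-W[...,2])/.008,0,1)*k; wgt[np.isnan(wgt)]=0
        c=((X[...,:2]*wgt[...,None]).sum((0,1))/wgt.sum())
    A=wgt.sum()*np.median(np.abs(np.gradient(X[...,1],axis=1))[k])*np.median(np.abs(np.gradient(X[...,0],axis=0))[k])
    print(nm,c.round(4),"diam",round(2*np.sqrt(A/np.pi),4))
E
```

```text
[-1.295  0.188 -0.138  1.245  0.     1.275] [ 0.21768408 -0.53204209  0.2314709 ] [-3.34970146e-04  9.59504910e-01  2.81691644e-01  1.81782882e-04] 1.175
wj [0.4743 0.1101] diam 0.0592
wm [0.4686 0.2156] diam 0.0479
s- [0.4642 0.2961] diam 0.0336
s+ [0.4614 0.348 ] diam 0.0332
```

>>> carry_out(deltas=[[[0.876,0.913,0,0,0,0.106,1],[0.876,0.913,0,0,0,0.106,1],[0.876,0.913,0,0,0,0.106,1]]])

```text
clock: 1.6
eef_pos: [0.287, -0.4604, 0.2315]
tcp_rot: [0.0, 0.9, 0.436, -0.0]
wrist_force: [-0.3, -0.0, 0.9]
grip_width: 1.0
finger_force: 0.0
```

>>> carry_out(deltas=[[[0.876,0.913,0,0,0,0.106,1],[0.876,0.913,0,0,0,0.106,1],[0.876,0.913,0,0,0,0.106,1]]])

```text
clock: 1.98
eef_pos: [0.357, -0.3882, 0.2314]
tcp_rot: [0.0, 0.816, 0.579, -0.0]
wrist_force: [-1.0, -0.4, -0.1]
grip_width: 1.003
finger_force: 0.0
```

>>> carry_out(deltas=[[[0.876,0.913,0,0,0,0.106,1],[0.876,0.913,0,0,0,0.106,1],[0.876,0.913,0,0,0,0.106,1],[0.876,0.913,0,0,0,0.106,1]]])

```text
clock: 2.48
eef_pos: [0.4258, -0.3167, 0.2313]
tcp_rot: [0.0, 0.71, 0.704, -0.001]
wrist_force: [-0.7, -0.3, -0.2]
grip_width: 0.996
finger_force: 0.0
```

>>> carry_out(deltas=[[[0.025,0.046,-0.3,0,0,0,1],[0.025,0.046,-0.58,0,0,0,1],[0.025,0.046,-0.58,0,0,0,1],[0.025,0.046,-0.58,0,0,0,1]]])

```text
clock: 2.98
eef_pos: [0.4282, -0.3126, 0.1857]
tcp_rot: [0.001, 0.709, 0.705, -0.0]
wrist_force: [-0.2, -0.3, -0.2]
grip_width: 1.002
finger_force: 0.0
```

```bash
python3 - <<'E'
from h import *
p=camera("side"); f=p["frame"][140:270,220:370]; cv2.imwrite("pics/c.png",cv2.resize(f[...,::-1],None,fx=4,fy=4,interpolation=cv2.INTER_CUBIC))
s=sensors.read_state(); print(s["eef_pos"],s["q"].round(2))
E
```

```text
[ 0.42860582 -0.31265138  0.18606337] [-0.75  0.14 -0.3   1.13 -0.    0.82]
```

View pics/c.png

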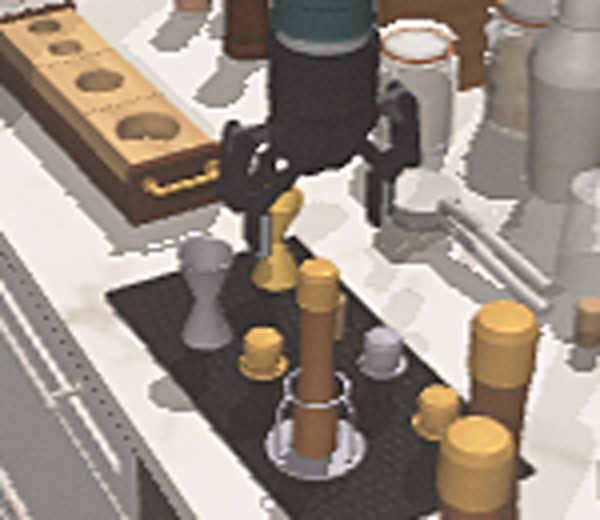

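The fingers, at (255,235) and (375,205), straddle the brass cap at (320,285). I'll go down and close.

>>> carry_out(deltas=[[[0,0,-0.2,0,0,0,1],[0,0,-0.4,0,0,0,1],[0,0,-0.58,0,0,0,1],[0,0,-0.58,0,0,0,1],[0,0,-0.58,0,0,0,0.2],[0,0,-0.58,0,0,0,0.2],[0,0,-0.58,0,0,0,0.2],[0,0,-0.58,0,0,0,0.2],[0,0,-0.58,0,0,0,0.2],[0,0,-0.58,0,0,0,0.2],[0,0,-0.58,0,0,0,0.2],[0,0,-0.58,0,0,0,0.2]]], newtons=40)

```text
clock: 4.53
eef_pos: [0.4289, -0.3117, 0.1393]
tcp_rot: [0.001, 0.709, 0.706, -0.0]
wrist_force: [-1.4, 0.7, 5.9]
grip_width: 0.344
finger_force: 40.0
```

>>> carry_out(deltas=[[[0,0,0.15,0,0,0,0.2],[0,0,0.3,0,0,0,0.2],[0,0,0.45,0,0,0,0.2],[0,0,0.6,0,0,0,0.2],[0,0,0.75,0,0,0,0.2],[0,0,0.9,0,0,0,0.2],[0,0,1,0,0,0,0.2],[0,0,1,0,0,0,0.2]]])

```text
clock: 5.52
eef_pos: [0.4289, -0.3117, 0.2194]
tcp_rot: [0.001, 0.709, 0.706, 0.0]
wrist_force: [-0.5, 0.1, -1.0]
grip_width: 0.342
finger_force: 39.8
```

```bash
python3 - <<'E'
from h import *
p=camera("side"); f=p["frame"][140:270,220:370]; cv2.imwrite("pics/d.png",cv2.resize(f[...,::-1],None,fx=4,fy=4,interpolation=cv2.INTER_CUBIC))
s=sensors.read_state(); print(s["eef_pos"],s["grip_width"],s["wrist_force"])
E
```

```text
[ 0.42851927 -0.31137568  0.21868663] 0.3352185848356412 [-0.06201412  0.99313834 -1.93652354]
```

View pics/d.png

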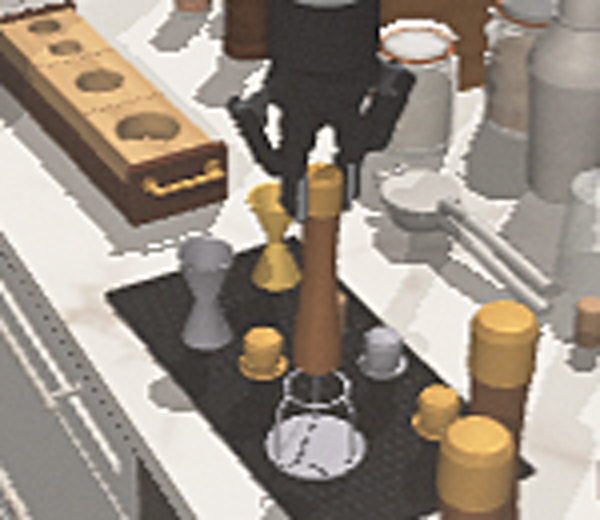

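The muddler hangs straight above the empty ring, foot at (318,365), and the stand has not moved. I'll raise it further and carry it.

>>> carry_out(deltas=[[[0,0,0.2,0,0,0,0.2],[0,0,0.4,0,0,0,0.2],[0,0,0.62,0,0,0,0.2],[0,0,0.62,0,0,0,0.2]]])

```text
clock: 6.08
eef_pos: [0.4297, -0.3124, 0.2708]
tcp_rot: [0.002, 0.708, 0.706, 0.0]
wrist_force: [-0.6, -0.2, -1.9]
grip_width: 0.346
finger_force: 39.8
```

>>> carry_out(deltas=[[[0,0.15,0,0,0,0,0.2],[0,0.4,0,0,0,0,0.2],[0,0.7,0,0,0,0,0.2],[0,0.94,0,0,0,0,0.2]]])

```text
clock: 6.58
eef_pos: [0.428, -0.2337, 0.2677]
tcp_rot: [-0.001, 0.708, 0.706, 0.0]
wrist_force: [0.4, -0.1, -1.3]
grip_width: 0.343
finger_force: 39.8
```

>>> carry_out(deltas=[[[0,0.25,0,0,0,0,0.2],[0,0.5,0,0,0,0,0.2],[0,0.75,0,0,0,0,0.2],[0,0.94,0,0,0,0,0.2]]])

```text
clock: 7.08
eef_pos: [0.4284, -0.1596, 0.2682]
tcp_rot: [0.0, 0.708, 0.706, 0.0]
wrist_force: [0.3, 0.1, -1.3]
grip_width: 0.343
finger_force: 39.8
```

>>> carry_out(deltas=[[[0,0.25,0,0,0,0,0.2],[0,0.5,0,0,0,0,0.2],[0,0.75,0,0,0,0,0.2],[0,0.94,0,0,0,0,0.2]]])

```text
clock: 7.58
eef_pos: [0.4284, -0.0847, 0.2681]
tcp_rot: [0.0, 0.708, 0.706, -0.0]
wrist_force: [0.1, -0.1, -1.3]
grip_width: 0.346
finger_force: 39.8
```

>>> carry_out(deltas=[[[0,0.25,0,0,0,0,0.2],[0,0.5,0,0,0,0,0.2],[0,0.75,0,0,0,0,0.2],[0,0.94,0,0,0,0,0.2]]])

```text
clock: 8.07
eef_pos: [0.4285, -0.0096, 0.2682]
tcp_rot: [0.0, 0.708, 0.706, 0.0]
wrist_force: [0.3, 0.2, -1.8]
grip_width: 0.34
finger_force: 39.8
```

>>> carry_out(deltas=[[[0,0.25,0,0,0,0,0.2],[0,0.5,0,0,0,0,0.2],[0,0.75,0,0,0,0,0.2],[0,0.94,0,0,0,0,0.2]]])

```text
clock: 8.57
eef_pos: [0.4284, 0.0656, 0.2681]
tcp_rot: [0.0, 0.708, 0.706, -0.0]
wrist_force: [0.6, 0.9, -0.5]
grip_width: 0.341
finger_force: 39.8
```

>>> carry_out(deltas=[[[0.05,0.25,0,0,0,0,0.2],[0.1,0.5,0,0,0,0,0.2],[0.15,0.75,0,0,0,0,0.2],[0.2,0.94,0,0,0,0,0.2]]])

```text
clock: 9.07
eef_pos: [0.4446, 0.1408, 0.2681]
tcp_rot: [0.0, 0.708, 0.706, -0.0]
wrist_force: [0.3, -0.1, -2.5]
grip_width: 0.342
finger_force: 39.8
```

>>> carry_out(deltas=[[[0.1,0.25,0,0,0,0,0.2],[0.2,0.5,0,0,0,0,0.2],[0.3,0.75,0,0,0,0,0.2],[0.3,0.9,0,0,0,0,0.2],[0.3,0.95,0,0,0,0,0.2],[0.3,0.95,0,0,0,0,0.2]]])

```text
clock: 9.82
eef_pos: [0.4681, 0.2159, 0.2681]
tcp_rot: [0.0, 0.708, 0.706, -0.0]
wrist_force: [0.5, -0.2, -1.7]
grip_width: 0.341
finger_force: 39.8
```

```bash
cat > hang.py <<'E'
from h import *
import sys
# estimate where the held piece is: points below the fingers near tcp, per height band
s=sensors.read_state(); e=s["eef_pos"]; print(e.round(4),s["tcp_rot"].round(3),s["grip_width"].round(3),s["wrist_force"].round(1),s["clock"])
for c in("top","side"):
    p=camera(c); A=cloud(p).reshape(-1,3)
    for z0,z1 in [tuple(map(float,a.split(","))) for a in sys.argv[1:]]:
        k=(np.hypot(A[:,0]-e[0],A[:,1]-e[1])<.03)&(A[:,2]>e[2]+z0)&(A[:,2]<e[2]+z1); a=A[k]
        if len(a): print(c,z0,len(a),a.mean(0).round(4),((a.min(0)+a.max(0))/2).round(4),np.ptp(a,0).round(3))
E
python3 hang.py -.03,-.005 -.06,-.03 -.1,-.06 -.15,-.1
```

```text
Traceback (most recent call last):
  File "hang.py", line 4, in <module>
    s=sensors.read_state(); e=s["eef_pos"]; print(e.round(4),s["tcp_rot"].round(3),s["grip_width"].round(3),s["wrist_force"].round(1),s["clock"])
                                                                                   ^^^^^^^^^^^^^^^^^^^^^
AttributeError: 'float' object has no attribute 'round'
```

```bash
sed -i 's/s\["grip_width"\].round(3)/s["grip_width"]/' hang.py; python3 hang.py -.03,-.005 -.06,-.03 -.1,-.06 -.14,-.1
```

```text
[0.4681 0.2159 0.2681] [ 0.     0.708  0.706 -0.   ] 0.34100326515383356 [ 0.5 -0.2 -1.7] 9.825
top -0.03 14 [0.4662 0.2038 0.2501] [0.4676 0.206  0.2515] [0.02  0.009 0.021]
top -0.06 30 [0.4652 0.2056 0.2208] [0.4682 0.208  0.2219] [0.024 0.017 0.028]
top -0.1 50 [0.4645 0.2042 0.1865] [0.4676 0.2074 0.186 ] [0.031 0.022 0.035]
top -0.14 32 [0.4621 0.2026 0.156 ] [0.4665 0.211  0.1537] [0.032 0.031 0.028]
side -0.03 44 [0.4622 0.2041 0.2504] [0.4639 0.2069 0.2503] [0.023 0.016 0.024]
side -0.06 55 [0.462  0.206  0.2226] [0.465  0.2079 0.2234] [0.026 0.029 0.029]
side -0.1 89 [0.4619 0.2039 0.1874] [0.4642 0.2046 0.1878] [0.031 0.031 0.039]
side -0.14 67 [0.461  0.2007 0.1531] [0.4646 0.2041 0.1521] [0.036 0.027 0.032]
```

>>> carry_out(deltas=[[[0.01,0.03,-0.2,0,0,0,0.2],[0.01,0.03,-0.45,0,0,0,0.2],[0.01,0.03,-0.7,0,0,0,0.2],[0.01,0.03,-0.9,0,0,0,0.2],[0.01,0.03,-0.9,0,0,0,0.2],[0.01,0.03,-0.9,0,0,0,0.2]]])

```text
clock: 10.68
eef_pos: [0.4696, 0.2184, 0.1965]
tcp_rot: [0.0, 0.709, 0.706, 0.0]
wrist_force: [0.2, -0.2, -0.8]
grip_width: 0.341
finger_force: 39.8
```

>>> carry_out(deltas=[[[0,0,-0.08,0,0,0,0.2],[0,0,-0.16,0,0,0,0.2],[0,0,-0.24,0,0,0,0.2],[0,0,-0.3,0,0,0,0.2],[0,0,-0.3,0,0,0,0.2]]])

```text
clock: 11.3
eef_pos: [0.4687, 0.2181, 0.1715]
tcp_rot: [-0.0, 0.709, 0.706, -0.001]
wrist_force: [0.4, 0.2, -2.1]
grip_width: 0.345
finger_force: 39.8
```

```bash
python3 hang.py -.03,-.005 -.06,-.03 -.1,-.06; python3 - <<'E'
from h import *
p=camera("side"); f=p["frame"][110:240,190:340]; cv2.imwrite("pics/e.png",cv2.resize(f[...,::-1],None,fx=4,fy=4,interpolation=cv2.INTER_CUBIC))
E
```

```text
[0.4687 0.2181 0.1715] [-0.     0.709  0.706 -0.001] 0.3445680760054676 [ 0.4  0.2 -2.1] 11.3
top -0.03 12 [0.465  0.2064 0.1513] [0.4661 0.2086 0.1543] [0.016 0.011 0.024]
top -0.06 24 [0.4663 0.2076 0.1238] [0.4677 0.2113 0.1262] [0.023 0.017 0.029]
top -0.1 42 [0.4645 0.2066 0.0892] [0.4687 0.2106 0.0912] [0.03  0.025 0.036]
side -0.03 41 [0.4627 0.2072 0.1536] [0.4646 0.2103 0.1538] [0.022 0.023 0.025]
side -0.06 44 [0.4635 0.207  0.1259] [0.4658 0.2078 0.1266] [0.024 0.024 0.03 ]
side -0.1 81 [0.4631 0.2054 0.0896] [0.4643 0.2072 0.0916] [0.03  0.03  0.039]
```

View pics/e.png

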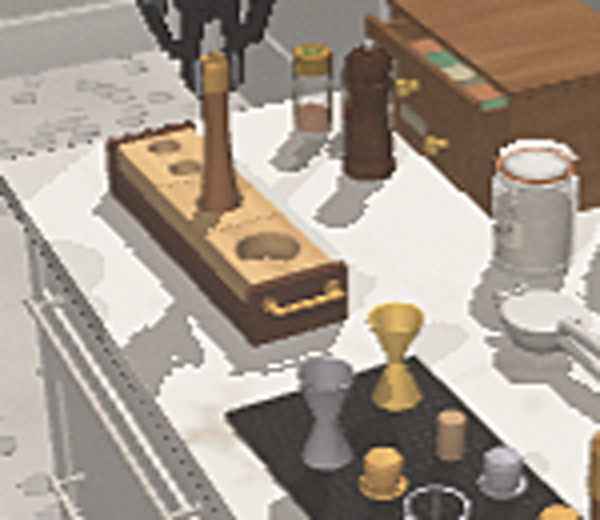

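The muddler's foot, at (220,205), is entering the middle well without touching. I'll lower it the remaining 24 mm and release.

>>> carry_out(deltas=[[[0,0,-0.08,0,0,0,0.2],[0,0,-0.16,0,0,0,0.2],[0,0,-0.23,0,0,0,0.2],[0,0,-0.3,0,0,0,0.2],[0,0,-0.3,0,0,0,0.2]]])

```text
clock: 12.08
eef_pos: [0.4687, 0.2181, 0.1474]
tcp_rot: [-0.0, 0.708, 0.706, -0.001]
wrist_force: [-0.0, -0.4, -2.1]
grip_width: 0.344
finger_force: 39.8
```

>>> carry_out(deltas=[[[0,0,-0.015,0,0,0,0.2],[0,0,-0.015,0,0,0,0.45],[0,0,-0.015,0,0,0,0.8],[0,0,-0.015,0,0,0,0.8],[0,0,-0.015,0,0,0,0.8],[0,0,-0.015,0,0,0,0.8],[0,0,0.5,0,0,0,0.8],[0,0,1,0,0,0,0.8],[0,0,1,0,0,0,0.8]]])

```text
clock: 13.2
eef_pos: [0.472, 0.2192, 0.2321]
tcp_rot: [0.002, 0.708, 0.706, 0.004]
wrist_force: [0.3, -0.1, -0.9]
grip_width: 0.797
finger_force: 0.0
```

```bash
python3 - <<'E'
from h import *
A=cloud(camera("top")).reshape(-1,3); B=cloud(camera("side")).reshape(-1,3); e=(.4686,.2165)
for a in(A,B):
    k=(np.hypot(a[:,0]-e[0],a[:,1]-e[1])<.03)&(a[:,2]>.14)&(a[:,2]<.2); q=a[k]; print(len(q),q[:,2].max(),q[q[:,2]>q[:,2].max()-.01].mean(0))
print(sensors.read_state()["eef_pos"])
E
```

```text
95 0.1862969085357964 [0.47016446 0.21576643 0.18132799]
95 0.18488369225865664 [0.46397825 0.21030558 0.17980514]
[0.46941149 0.21835047 0.22836114]
```

>>> carry_out(deltas=[[[0,-0.3,0,0,0,0,0.8],[0,-0.65,0,0,0,0,0.8],[0,-0.96,0,0,0,0,0.8]]])

```text
clock: 13.68
eef_pos: [0.4678, 0.1405, 0.2262]
tcp_rot: [-0.001, 0.708, 0.706, -0.001]
wrist_force: [0.6, 0.5, -0.6]
grip_width: 0.8
finger_force: 0.0
```

>>> carry_out(deltas=[[[0,-0.35,0,0,0,0,0.8],[0,-0.7,0,0,0,0,0.8],[0,-0.96,0,0,0,0,0.8]]])

```text
clock: 14.05
eef_pos: [0.4678, 0.0637, 0.2262]
tcp_rot: [-0.001, 0.709, 0.705, -0.001]
wrist_force: [0.3, 0.4, -0.2]
grip_width: 0.802
finger_force: 0.0
```

>>> carry_out(deltas=[[[0,-0.35,-0.2,0,0,0,0.8],[0.1,-0.7,-0.5,0,0,0,0.8],[0.2,-0.96,-0.9,0,0,0,0.8]]])

```text
clock: 14.42
eef_pos: [0.4848, -0.0131, 0.1545]
tcp_rot: [-0.0, 0.709, 0.705, -0.0]
wrist_force: [-0.1, -0.2, -0.1]
grip_width: 0.798
finger_force: 0.0
```

>>> carry_out(deltas=[[[0.1,-0.35,0,0,0,0,0.8],[0.2,-0.7,0,0,0,0,0.8],[0.25,-0.96,0,0,0,0,0.8],[0.25,-0.96,0,0,0,0,0.8],[0.25,-0.96,0,0,0,0,0.8],[0.25,-0.96,0,0,0,0,0.8]]])

```text
clock: 15.18
eef_pos: [0.5048, -0.0881, 0.156]
tcp_rot: [-0.0, 0.708, 0.706, -0.0]
wrist_force: [-0.1, 0.6, 0.8]
grip_width: 0.802
finger_force: 0.0
```

>>> carry_out(deltas=[[[0.01,-0.035,-0.3,0,0,0,0.8],[0.01,-0.035,-0.6,0,0,0,0.8],[0.01,-0.035,-0.7,0,0,0,0.8]]])

```text
clock: 15.55
eef_pos: [0.5046, -0.0906, 0.0988]
tcp_rot: [-0.001, 0.708, 0.706, -0.001]
wrist_force: [-0.7, 0.2, 0.2]
grip_width: 0.8
finger_force: 0.0
```

>>> carry_out(deltas=[[[0,0,-0.25,0,0,0,0.8],[0,0,-0.5,0,0,0,0.8],[0,0,-0.72,0,0,0,0.8],[0,0,-0.72,0,0,0,0.8],[0,0,-0.72,0,0,0,0.4],[0,0,-0.72,0,0,0,0.4],[0,0,-0.72,0,0,0,0.4],[0,0,-0.72,0,0,0,0.4],[0,0,-0.72,0,0,0,0.4],[0,0,-0.72,0,0,0,0.4]]], newtons=25)

```text
clock: 16.8
eef_pos: [0.507, -0.0921, 0.0437]
tcp_rot: [0.001, 0.709, 0.706, 0.0]
wrist_force: [-1.3, -0.2, 5.9]
grip_width: 0.553
finger_force: 25.9
```

>>> carry_out(deltas=[[[0,0,0.2,0,0,0,0.4],[0,0,0.45,0,0,0,0.4],[0,0,0.7,0,0,0,0.4],[0,0,0.98,0,0,0,0.4],[0,0,0.98,0,0,0,0.4]]])

```text
clock: 17.42
eef_pos: [0.5079, -0.0922, 0.1233]
tcp_rot: [0.002, 0.709, 0.706, 0.001]
wrist_force: [-0.6, 0.0, -0.3]
grip_width: 0.559
finger_force: 26.1
```

>>> carry_out(deltas=[[[-0.1,0.15,0.05,0,0,0,0.4],[-0.2,0.4,0.1,0,0,0,0.4],[-0.3,0.65,0.1,0,0,0,0.4],[-0.39,0.84,0.1,0,0,0,0.4]]])

```text
clock: 17.92
eef_pos: [0.4734, -0.0226, 0.1284]
tcp_rot: [-0.001, 0.708, 0.706, -0.0]
wrist_force: [0.3, -0.6, -0.5]
grip_width: 0.555
finger_force: 26.1
```

>>> carry_out(deltas=[[[0,0.2,0,0,0,0,0.4],[0,0.45,0,0,0,0,0.4],[0,0.65,0,0,0,0,0.4],[0,0.84,0,0,0,0,0.4]]])

```text
clock: 18.42
eef_pos: [0.475, 0.0438, 0.1289]
tcp_rot: [0.0, 0.708, 0.706, 0.0]
wrist_force: [0.2, 0.9, -0.2]
grip_width: 0.555
finger_force: 26.1
```

>>> carry_out(deltas=[[[0,0.2,0,0,0,0,0.4],[0,0.45,0,0,0,0,0.4],[0,0.65,0,0,0,0,0.4],[0,0.84,0,0,0,0,0.4],[0,0.84,0,0,0,0,0.4],[0,0.84,0,0,0,0,0.4]]])

```text
clock: 19.18
eef_pos: [0.4748, 0.1097, 0.1289]
tcp_rot: [0.0, 0.709, 0.706, -0.0]
wrist_force: [0.3, -0.3, -0.5]
grip_width: 0.557
finger_force: 26.1
```

```bash
python3 hang.py .025,.05 -.015,.02 -.04,-.02
```

```text
[0.4748 0.1097 0.1289] [ 0.     0.709  0.706 -0.   ] 0.5571771510177215 [ 0.3 -0.3 -0.5] 19.175
top 0.025 14 [0.4673 0.0934 0.1688] [0.4652 0.094  0.1696] [0.032 0.013 0.013]
top -0.015 3 [0.4491 0.1026 0.1395] [0.4492 0.1032 0.1389] [0.006 0.004 0.005]
top -0.04 38 [0.4704 0.097  0.0999] [0.473  0.1003 0.0994] [0.037 0.021 0.017]
side 0.025 115 [0.4783 0.1101 0.1652] [0.4751 0.1112 0.1666] [0.055 0.052 0.024]
side -0.015 62 [0.4755 0.1038 0.1321] [0.4734 0.1068 0.1316] [0.054 0.026 0.035]
side -0.04 57 [0.4672 0.0965 0.0994] [0.4706 0.099  0.0992] [0.041 0.031 0.019]
```

>>> carry_out(deltas=[[[0,0,-0.15,0,0,0,0.4],[0,0,-0.3,0,0,0,0.4],[0,0,-0.45,0,0,0,0.4],[0,0,-0.58,0,0,0,0.4],[0,0,-0.64,0,0,0,0.4],[0,0,-0.64,0,0,0,0.4]]])

```text
clock: 20.02
eef_pos: [0.4749, 0.1099, 0.0775]
tcp_rot: [-0.0, 0.708, 0.706, -0.0]
wrist_force: [1.0, 0.6, -1.0]
grip_width: 0.552
finger_force: 26.1
```

>>> carry_out(deltas=[[[0,0,-0.008,0,0,0,0.4],[0,0,-0.008,0,0,0,0.8],[0,0,-0.008,0,0,0,0.8],[0,0,-0.008,0,0,0,0.8],[0,0,-0.008,0,0,0,0.8],[0,0,0.4,0,0,0,0.8],[0,0,0.8,0,0,0,0.8],[0,0,1,0,0,0,0.8],[0,0,1,0,0,0,0.8]]])

```text
clock: 21.15
eef_pos: [0.4759, 0.11, 0.1587]
tcp_rot: [0.001, 0.708, 0.706, 0.001]
wrist_force: [-0.8, 0.2, 0.2]
grip_width: 0.799
finger_force: 0.0
```

>>> carry_out(deltas=[[[0,-0.3,0,0,0,0,0.8],[-0.1,-0.6,0,0,0,0,0.8],[-0.2,-0.86,0,0,0,0,0.8]]])

```text
clock: 21.52
eef_pos: [0.4574, 0.0405, 0.1559]
tcp_rot: [-0.001, 0.709, 0.706, -0.001]
wrist_force: [0.4, 0.0, 0.6]
grip_width: 0.799
finger_force: 0.0
```

>>> carry_out(deltas=[[[-0.1,-0.3,0,0,0,0,0.7],[-0.3,-0.6,0,0,0,0,0.7],[-0.43,-0.86,0,0,0,0,0.7]]])

```text
clock: 21.9
eef_pos: [0.4224, -0.0281, 0.1559]
tcp_rot: [-0.001, 0.709, 0.706, -0.001]
wrist_force: [0.4, 0.2, -0.3]
grip_width: 0.697
finger_force: 0.0
```

>>> carry_out(deltas=[[[0,-0.3,0,0,0,0,0.7],[0,-0.6,0,0,0,0,0.7],[0,-0.86,0,0,0,0,0.7]]])

```text
clock: 22.28
eef_pos: [0.4232, -0.0969, 0.156]
tcp_rot: [-0.001, 0.709, 0.706, -0.001]
wrist_force: [-0.5, 0.3, -0.1]
grip_width: 0.699
finger_force: 0.0
```

>>> carry_out(deltas=[[[0,-0.3,0,0,0,0,0.7],[0,-0.6,0,0,0,0,0.7],[0,-0.86,0,0,0,0,0.7]]])

```text
clock: 22.65
eef_pos: [0.4233, -0.1656, 0.1559]
tcp_rot: [-0.001, 0.709, 0.706, -0.0]
wrist_force: [-0.6, 0.0, 0.0]
grip_width: 0.707
finger_force: 0.0
```

>>> carry_out(deltas=[[[0,-0.3,0,0,0,0,0.7],[0,-0.6,0,0,0,0,0.7],[0,-0.86,0,0,0,0,0.7],[0,-0.86,0,0,0,0,0.7],[0,-0.86,0,0,0,0,0.7]]])

```text
clock: 23.28
eef_pos: [0.4239, -0.2334, 0.1571]
tcp_rot: [-0.001, 0.709, 0.706, 0.0]
wrist_force: [-0.8, 0.4, -0.1]
grip_width: 0.696
finger_force: 0.0
```

```bash
python3 - <<'E'
from h import *
p=camera("side"); f=p["frame"][110:270,190:390]; cv2.imwrite("pics/f.png",cv2.resize(f[...,::-1],None,fx=3.7,fy=3.7,interpolation=cv2.INTER_CUBIC))
print(sensors.read_state()["eef_pos"])
E
```

```text
[ 0.42402271 -0.23325769  0.15725762]
```

View pics/f.png

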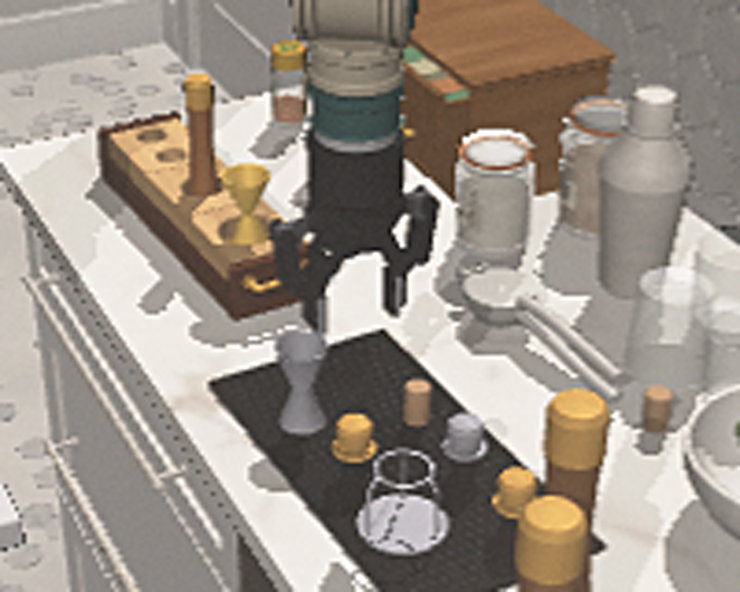

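The muddler (200,140) and jigger (245,205) stand seated in the caddy, and everything on the mat is unmoved. Next is the first stopper at (353,437).

>>> carry_out(deltas=[[[0,-0.01,-0.3,0,0,0,0.65],[0,-0.01,-0.6,0,0,0,0.65],[0,-0.01,-0.73,0,0,0,0.65]]])

```text
clock: 23.7
eef_pos: [0.4234, -0.2334, 0.098]
tcp_rot: [-0.001, 0.708, 0.706, -0.0]
wrist_force: [0.0, 1.1, 0.3]
grip_width: 0.649
finger_force: 0.0
```

>>> carry_out(deltas=[[[0,0,-0.25,0,0,0,0.65],[0,0,-0.5,0,0,0,0.65],[0,0,-0.75,0,0,0,0.65],[0,0,-0.75,0,0,0,0.65],[0,0,-0.75,0,0,0,0.2],[0,0,-0.75,0,0,0,0.2],[0,0,-0.75,0,0,0,0.2],[0,0,-0.75,0,0,0,0.2],[0,0,-0.75,0,0,0,0.2],[0,0,-0.75,0,0,0,0.2]]], newtons=30)

```text
clock: 24.95
eef_pos: [0.4253, -0.2356, 0.0404]
tcp_rot: [0.001, 0.709, 0.706, 0.0]
wrist_force: [0.1, 0.8, 5.7]
grip_width: 0.353
finger_force: 29.9
```

>>> carry_out(deltas=[[[0,0,0.25,0,0,0,0.2],[0,0,0.5,0,0,0,0.2],[0,0,0.8,0,0,0,0.2],[0,0,1,0,0,0,0.2]]])

```text
clock: 25.45
eef_pos: [0.4247, -0.2351, 0.1202]
tcp_rot: [0.0, 0.709, 0.706, 0.0]
wrist_force: [-0.3, 0.8, -1.4]
grip_width: 0.351
finger_force: 30.2
```

>>> carry_out(deltas=[[[0,0.15,0.25,0,0,0,0.2],[0,0.4,0.5,0,0,0,0.2],[0,0.65,0.75,0,0,0,0.2],[0,0.91,1,0,0,0,0.2]]])

```text
clock: 25.95
eef_pos: [0.4241, -0.1614, 0.1996]
tcp_rot: [-0.0, 0.709, 0.706, -0.0]
wrist_force: [0.2, 0.3, -1.6]
grip_width: 0.353
finger_force: 30.2
```

>>> carry_out(deltas=[[[0,0.25,0.2,0,0,0,0.2],[0,0.5,0.4,0,0,0,0.2],[0,0.75,0.5,0,0,0,0.2],[0,0.91,0.5,0,0,0,0.2]]])

```text
clock: 26.45
eef_pos: [0.4246, -0.0886, 0.2397]
tcp_rot: [0.0, 0.708, 0.706, 0.0]
wrist_force: [-0.1, 0.2, -1.5]
grip_width: 0.349
finger_force: 30.2
```

>>> carry_out(deltas=[[[0,0.25,0,0,0,0,0.2],[0,0.5,0,0,0,0,0.2],[0,0.75,0,0,0,0,0.2],[0,0.91,0,0,0,0,0.2]]])

```text
clock: 26.95
eef_pos: [0.4239, -0.0157, 0.2385]
tcp_rot: [-0.001, 0.708, 0.706, -0.0]
wrist_force: [0.4, 0.2, -0.9]
grip_width: 0.356
finger_force: 30.2
```

>>> carry_out(deltas=[[[0,0.25,0,0,0,0,0.2],[0,0.5,0,0,0,0,0.2],[0,0.75,0,0,0,0,0.2],[0,0.91,0,0,0,0,0.2]]])

```text
clock: 27.45
eef_pos: [0.4242, 0.0569, 0.2389]
tcp_rot: [-0.0, 0.708, 0.706, -0.0]
wrist_force: [-0.2, -0.6, -1.4]
grip_width: 0.354
finger_force: 30.2
```

>>> carry_out(deltas=[[[0,0.25,0,0,0,0,0.2],[0,0.5,0,0,0,0,0.2],[0,0.75,0,0,0,0,0.2],[0,0.91,0,0,0,0,0.2]]])

```text
clock: 27.95
eef_pos: [0.4244, 0.1297, 0.2391]
tcp_rot: [0.0, 0.708, 0.706, -0.0]
wrist_force: [1.6, 0.2, -0.8]
grip_width: 0.356
finger_force: 30.2
```

>>> carry_out(deltas=[[[0,0.25,0,0,0,0,0.2],[0,0.5,0,0,0,0,0.2],[0,0.75,0,0,0,0,0.2],[0,0.91,0,0,0,0,0.2]]])

```text
clock: 28.45
eef_pos: [0.4245, 0.2025, 0.2392]
tcp_rot: [0.0, 0.708, 0.706, -0.0]
wrist_force: [0.4, -0.5, -1.8]
grip_width: 0.356
finger_force: 30.2
```

>>> carry_out(deltas=[[[0.05,0.25,0,0,0,0,0.2],[0.1,0.5,0,0,0,0,0.2],[0.16,0.75,0,0,0,0,0.2],[0.22,0.91,0,0,0,0,0.2]]])

```text
clock: 28.95
eef_pos: [0.4425, 0.2761, 0.2392]
tcp_rot: [0.0, 0.708, 0.706, -0.0]
wrist_force: [1.0, 0.1, -0.2]
grip_width: 0.358
finger_force: 30.2
```

>>> carry_out(deltas=[[[0.05,0.25,0,0,0,0,0.2],[0.1,0.5,0,0,0,0,0.2],[0.16,0.75,0,0,0,0,0.2],[0.22,0.91,0,0,0,0,0.2],[0.22,0.91,0,0,0,0,0.2],[0.22,0.91,0,0,0,0,0.2]]])

```text
clock: 29.7
eef_pos: [0.4594, 0.3471, 0.2392]
tcp_rot: [0.0, 0.709, 0.706, -0.0]
wrist_force: [-0.9, -0.5, -1.1]
grip_width: 0.356
finger_force: 30.2
```

```bash
python3 hang.py -.015,-.003 -.035,-.015
```

```text
[0.4594 0.3471 0.2392] [ 0.     0.709  0.706 -0.   ] 0.3556648127052552 [-0.9 -0.5 -1.1] 29.7
top -0.015 12 [0.457  0.3354 0.2349] [0.4592 0.3359 0.2347] [0.03  0.011 0.003]
top -0.035 5 [0.4567 0.3393 0.2082] [0.4567 0.3405 0.2092] [0.013 0.005 0.007]
side -0.015 22 [0.4563 0.3363 0.2313] [0.4584 0.3388 0.2302] [0.038 0.028 0.011]
side -0.035 27 [0.4538 0.3396 0.2142] [0.4546 0.3379 0.2139] [0.021 0.027 0.019]
```

>>> carry_out(deltas=[[[0.025,0.005,-0.3,0,0,0,0.2],[0.025,0.005,-0.6,0,0,0,0.2],[0.025,0.005,-0.9,0,0,0,0.2]]])

```text
clock: 30.18
eef_pos: [0.4617, 0.3473, 0.1669]
tcp_rot: [0.0, 0.709, 0.705, 0.0]
wrist_force: [0.2, -0.1, -0.5]
grip_width: 0.351
finger_force: 30.2
```

>>> carry_out(deltas=[[[0,0,-0.3,0,0,0,0.2],[0,0,-0.6,0,0,0,0.2],[0,0,-0.85,0,0,0,0.2],[0,0,-0.85,0,0,0,0.2],[0,0,-0.85,0,0,0,0.2]]])

```text
clock: 30.8
eef_pos: [0.4622, 0.3479, 0.1002]
tcp_rot: [0.0, 0.709, 0.706, 0.001]
wrist_force: [0.1, -0.5, -2.3]
grip_width: 0.357
finger_force: 30.2
```

```bash
python3 hang.py -.015,-.003 -.035,-.015;  python3 - <<'E'
from h import *
p=camera("side"); f=p["frame"][90:190,180:310]; cv2.imwrite("pics/g.png",cv2.resize(f[...,::-1],None,fx=5,fy=5,interpolation=cv2.INTER_CUBIC))
E
```

```text
[0.4622 0.3479 0.1002] [0.    0.709 0.706 0.001] 0.35707305008756574 [ 0.1 -0.5 -2.3] 30.8
top -0.015 9 [0.4634 0.3357 0.0946] [0.4636 0.336  0.0947] [0.031 0.011 0.005]
top -0.035 2 [0.4558 0.3367 0.0746] [0.4558 0.3367 0.0746] [0.003 0.001 0.004]
side -0.015 12 [0.46   0.3389 0.0919] [0.4624 0.3402 0.0909] [0.028 0.015 0.01 ]
side -0.035 25 [0.4572 0.3415 0.0762] [0.4584 0.3418 0.0758] [0.024 0.018 0.018]
```

View pics/g.png

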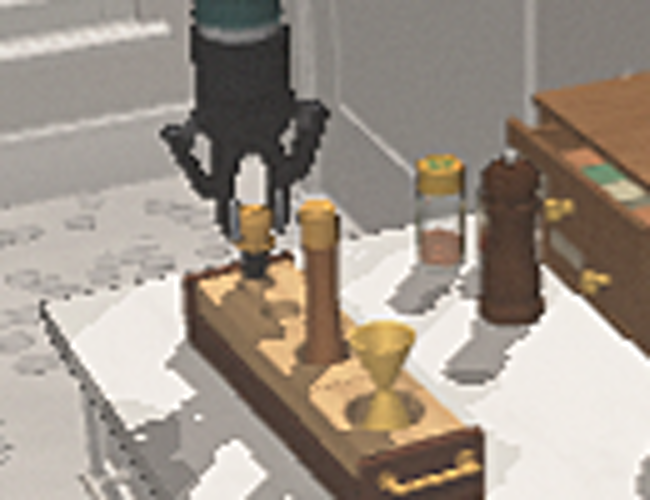

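The shank at (256,268) stands over the far hole, so I'll lower it.

>>> carry_out(deltas=[[[0,0,-0.08,0,0,0,0.2],[0,0,-0.16,0,0,0,0.2],[0,0,-0.24,0,0,0,0.2],[0,0,-0.32,0,0,0,0.2],[0,0,-0.4,0,0,0,0.2],[0,0,-0.42,0,0,0,0.2],[0,0,-0.42,0,0,0,0.2]]])

```text
clock: 31.82
eef_pos: [0.4615, 0.3479, 0.0661]
tcp_rot: [-0.0, 0.708, 0.706, -0.0]
wrist_force: [-2.4, -0.8, 2.5]
grip_width: 0.354
finger_force: 30.4
```

>>> carry_out(deltas=[[[0,0,0,0,0,0,0.5],[0,0,0,0,0,0,0.7],[0,0,0,0,0,0,0.7],[0,0,0,0,0,0,0.7],[0,0,0.3,0,0,0,0.7],[0,0,0.7,0,0,0,0.7],[0,0,1,0,0,0,0.7]]])

```text
clock: 32.7
eef_pos: [0.462, 0.3481, 0.147]
tcp_rot: [0.0, 0.709, 0.706, 0.001]
wrist_force: [1.3, 0.3, -0.0]
grip_width: 0.696
finger_force: 0.0
```

>>> carry_out(deltas=[[[-0.1,0,0.4,0,0,0,0.7],[-0.2,0,0.8,0,0,0,0.7],[-0.25,0,1,0,0,0,0.7],[-0.25,0,1,0,0,0,0.7]]])

```text
clock: 33.2
eef_pos: [0.4423, 0.3484, 0.2268]
tcp_rot: [0.0, 0.708, 0.706, 0.001]
wrist_force: [0.3, -0.1, -0.5]
grip_width: 0.697
finger_force: 0.0
```

```bash
python3 - <<'E'
from h import *
for c in("top","side"):
    A=cloud(camera(c)).reshape(-1,3); k=(np.hypot(A[:,0]-.461,A[:,1]-.348)<.03)&(A[:,2]>.07)&(A[:,2]<.12); a=A[k]; print(len(a),a.mean(0).round(4),((a.min(0)+a.max(0))/2).round(4),a[:,2].max())
print(sensors.read_state()["eef_pos"])
E
```

```text
80 [0.4612 0.3445 0.0861] [0.4616 0.3466 0.0823] 0.09354845196969652
46 [0.4559 0.3389 0.0821] [0.4578 0.3398 0.0812] 0.09188449822646305
[0.4412675  0.34757263 0.22451772]
```

>>> carry_out(deltas=[[[0,-0.3,0,0,0,0,0.7],[0,-0.65,0,0,0,0,0.7],[0,-0.98,0,0,0,0,0.7]]])

```text
clock: 33.67
eef_pos: [0.4407, 0.2672, 0.2242]
tcp_rot: [-0.0, 0.709, 0.706, -0.002]
wrist_force: [0.4, 0.9, -0.0]
grip_width: 0.7
finger_force: 0.0
```

>>> carry_out(deltas=[[[0,-0.3,0,0,0,0,0.7],[0,-0.65,0,0,0,0,0.7],[0,-0.98,0,0,0,0,0.7]]])

```text
clock: 34.05
eef_pos: [0.4405, 0.1888, 0.2243]
tcp_rot: [-0.0, 0.709, 0.705, -0.001]
wrist_force: [0.0, 0.3, 1.0]
grip_width: 0.708
finger_force: 0.0
```

>>> carry_out(deltas=[[[0,-0.3,0,0,0,0,0.7],[0,-0.65,0,0,0,0,0.7],[0,-0.98,0,0,0,0,0.7]]])

```text
clock: 34.42
eef_pos: [0.4403, 0.1106, 0.2243]
tcp_rot: [-0.001, 0.709, 0.705, -0.001]
wrist_force: [-0.0, -0.3, 0.6]
grip_width: 0.706
finger_force: 0.0
```

>>> carry_out(deltas=[[[0,-0.3,0,0,0,0,0.7],[0,-0.65,0,0,0,0,0.7],[0,-0.98,0,0,0,0,0.7]]])

```text
clock: 34.8
eef_pos: [0.4401, 0.0325, 0.2244]
tcp_rot: [-0.001, 0.709, 0.705, -0.001]
wrist_force: [-0.0, 0.2, -0.2]
grip_width: 0.701
finger_force: 0.0
```

>>> carry_out(deltas=[[[0,-0.3,0,0,0,0,0.7],[0,-0.65,0,0,0,0,0.7],[0,-0.98,0,0,0,0,0.7]]])

```text
clock: 35.17
eef_pos: [0.44, -0.0456, 0.2244]
tcp_rot: [-0.001, 0.709, 0.705, -0.001]
wrist_force: [0.6, -0.3, -0.1]
grip_width: 0.698
finger_force: 0.0
```

>>> carry_out(deltas=[[[0,-0.3,0,0,0,0,0.7],[0,-0.65,0,0,0,0,0.7],[0,-0.98,0,0,0,0,0.7]]])

```text
clock: 35.55
eef_pos: [0.4399, -0.1238, 0.2243]
tcp_rot: [-0.001, 0.709, 0.705, -0.001]
wrist_force: [0.6, 0.4, 0.0]
grip_width: 0.697
finger_force: 0.0
```

>>> carry_out(deltas=[[[0,-0.3,0,0,0,0,0.7],[0,-0.65,0,0,0,0,0.7],[0,-0.98,0,0,0,0,0.7]]])

```text
clock: 35.92
eef_pos: [0.4398, -0.202, 0.2243]
tcp_rot: [-0.001, 0.709, 0.705, -0.001]
wrist_force: [0.1, -0.4, -0.2]
grip_width: 0.701
finger_force: 0.0
```

>>> carry_out(deltas=[[[0.1,-0.3,-0.2,0,0,0,0.7],[0.25,-0.65,-0.4,0,0,0,0.7],[0.42,-0.98,-0.7,0,0,0,0.7]]])

```text
clock: 36.3
eef_pos: [0.4741, -0.2808, 0.1685]
tcp_rot: [-0.0, 0.709, 0.705, -0.0]
wrist_force: [-0.0, 0.3, -0.3]
grip_width: 0.704
finger_force: 0.0
```

>>> carry_out(deltas=[[[0.1,-0.3,-0.2,0,0,0,0.7],[0.25,-0.65,-0.4,0,0,0,0.7],[0.42,-0.98,-0.7,0,0,0,0.7],[0.42,-0.98,-0.7,0,0,0,0.7],[0.42,-0.98,-0.7,0,0,0,0.7]]])

```text
clock: 36.92
eef_pos: [0.5072, -0.3572, 0.1129]
tcp_rot: [-0.001, 0.709, 0.705, -0.0]
wrist_force: [0.4, 0.8, 0.4]
grip_width: 0.698
finger_force: 0.0
```

```bash
python3 - <<'E'
from h import *
p=camera("side"); f=p["frame"][130:270,230:390]; cv2.imwrite("pics/i.png",cv2.resize(f[...,::-1],None,fx=4,fy=4,interpolation=cv2.INTER_CUBIC))
s=sensors.read_state();print(s["eef_pos"],s["q"].round(2))
E
```

```text
[ 0.50774577 -0.35715107  0.11365895] [-0.72  0.35 -0.18  1.04 -0.    0.86]
```

View pics/i.png

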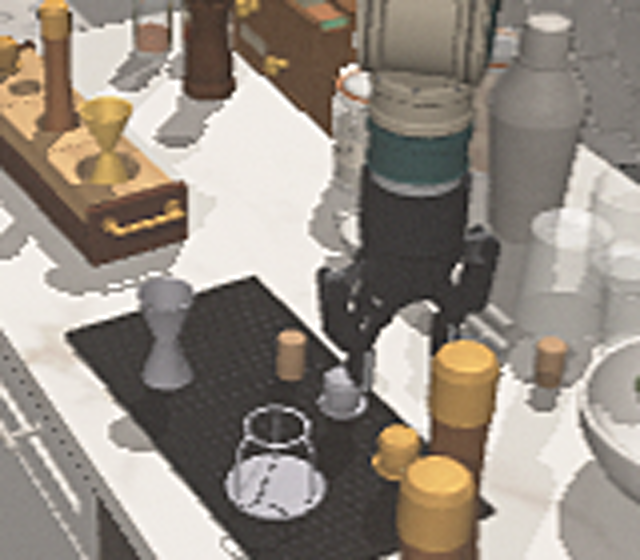

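The open fingers (360,370) and (440,340) are above the second stopper at (397,450), clear of the stand and the steel stopper.

>>> carry_out(deltas=[[[0.005,-0.015,-0.25,0,0,0,0.65],[0.005,-0.015,-0.5,0,0,0,0.65],[0.005,-0.015,-0.75,0,0,0,0.65],[0.005,-0.015,-0.92,0,0,0,0.65],[0.005,-0.015,-0.92,0,0,0,0.65],[0.005,-0.015,-0.92,0,0,0,0.2],[0.005,-0.015,-0.92,0,0,0,0.2],[0.005,-0.015,-0.92,0,0,0,0.2],[0.005,-0.015,-0.92,0,0,0,0.2],[0.005,-0.015,-0.92,0,0,0,0.2],[0.005,-0.015,-0.92,0,0,0,0.2]]], newtons=30)

```text
clock: 38.35
eef_pos: [0.5099, -0.3596, 0.0414]
tcp_rot: [0.001, 0.709, 0.706, 0.0]
wrist_force: [-1.8, 0.6, 6.3]
grip_width: 0.353
finger_force: 30.0
```

>>> carry_out(deltas=[[[0,0,0.25,0,0,0,0.2],[0,0,0.5,0,0,0,0.2],[0,0,0.8,0,0,0,0.2],[0,0,1,0,0,0,0.2]]])

```text
clock: 38.85
eef_pos: [0.5094, -0.359, 0.1209]
tcp_rot: [0.0, 0.709, 0.706, 0.0]
wrist_force: [-0.0, 0.2, -1.5]
grip_width: 0.353
finger_force: 30.1
```

>>> carry_out(deltas=[[[-0.2,0.15,0.3,0,0,0,0.2],[-0.45,0.4,0.6,0,0,0,0.2],[-0.7,0.65,0.8,0,0,0,0.2],[-1,0.91,1,0,0,0,0.2]]])

```text
clock: 39.35
eef_pos: [0.4286, -0.2854, 0.2004]
tcp_rot: [-0.0, 0.708, 0.706, 0.0]
wrist_force: [-0.1, -0.2, 0.4]
grip_width: 0.358
finger_force: 30.1
```

>>> carry_out(deltas=[[[0,0.25,0.2,0,0,0,0.2],[0,0.5,0.4,0,0,0,0.2],[0,0.75,0.5,0,0,0,0.2],[0,0.91,0.5,0,0,0,0.2]]])

```text
clock: 39.85
eef_pos: [0.4301, -0.2122, 0.2408]
tcp_rot: [0.001, 0.708, 0.706, 0.0]
wrist_force: [0.5, 0.1, -0.5]
grip_width: 0.353
finger_force: 30.2
```

>>> carry_out(deltas=[[[0,0.25,0,0,0,0,0.2],[0,0.5,0,0,0,0,0.2],[0,0.75,0,0,0,0,0.2],[0,0.91,0,0,0,0,0.2]]])

```text
clock: 40.35
eef_pos: [0.4288, -0.1389, 0.2396]
tcp_rot: [-0.001, 0.708, 0.706, -0.0]
wrist_force: [0.0, -0.2, -0.6]
grip_width: 0.351
finger_force: 30.2
```

>>> carry_out(deltas=[[[0,0.25,0,0,0,0,0.2],[0,0.5,0,0,0,0,0.2],[0,0.75,0,0,0,0,0.2],[0,0.91,0,0,0,0,0.2]]])

```text
clock: 40.85
eef_pos: [0.429, -0.0667, 0.2399]
tcp_rot: [-0.0, 0.708, 0.706, -0.0]
wrist_force: [0.7, -0.2, -0.6]
grip_width: 0.353
finger_force: 30.2
```

>>> carry_out(deltas=[[[0,0.25,0,0,0,0,0.2],[0,0.5,0,0,0,0,0.2],[0,0.75,0,0,0,0,0.2],[0,0.91,0,0,0,0,0.2]]])

```text
clock: 41.35
eef_pos: [0.4292, 0.0059, 0.24]
tcp_rot: [0.0, 0.708, 0.706, -0.0]
wrist_force: [0.6, -0.7, -1.4]
grip_width: 0.352
finger_force: 30.2
```

>>> carry_out(deltas=[[[0,0.25,0,0,0,0,0.2],[0,0.5,0,0,0,0,0.2],[0,0.75,0,0,0,0,0.2],[0,0.91,0,0,0,0,0.2]]])

```text
clock: 41.85
eef_pos: [0.4293, 0.0786, 0.2401]
tcp_rot: [0.0, 0.708, 0.706, -0.0]
wrist_force: [0.3, -0.1, -1.1]
grip_width: 0.357
finger_force: 30.2
```

>>> carry_out(deltas=[[[0,0.25,0,0,0,0,0.2],[0,0.5,0,0,0,0,0.2],[0,0.75,0,0,0,0,0.2],[0,0.91,0,0,0,0,0.2]]])

```text
clock: 42.35
eef_pos: [0.4293, 0.1513, 0.2401]
tcp_rot: [0.0, 0.708, 0.706, -0.0]
wrist_force: [0.1, -0.5, -0.6]
grip_width: 0.355
finger_force: 30.2
```

>>> carry_out(deltas=[[[0,0.25,0,0,0,0,0.2],[0,0.5,0,0,0,0,0.2],[0,0.75,0,0,0,0,0.2],[0,0.91,0,0,0,0,0.2]]])

```text
clock: 42.85
eef_pos: [0.4293, 0.2241, 0.2401]
tcp_rot: [0.0, 0.708, 0.706, -0.0]
wrist_force: [-0.2, -0.4, -1.1]
grip_width: 0.351
finger_force: 30.2
```

>>> carry_out(deltas=[[[0.1,0.25,0,0,0,0,0.2],[0.2,0.5,0,0,0,0,0.2],[0.3,0.75,0,0,0,0,0.2],[0.4,0.91,0,0,0,0,0.2],[0.42,0.91,0,0,0,0,0.2],[0.42,0.91,0,0,0,0,0.2]]])

```text
clock: 43.6
eef_pos: [0.4628, 0.296, 0.2399]
tcp_rot: [0.0, 0.709, 0.706, -0.0]
wrist_force: [-0.5, 0.5, -1.4]
grip_width: 0.352
finger_force: 30.2
```

```bash
python3 hang.py -.015,-.003 -.035,-.015
```

```text
[0.4628 0.296  0.2399] [ 0.     0.709  0.706 -0.   ] 0.3524949609812985 [-0.5  0.5 -1.4] 43.6
top -0.015 18 [0.4632 0.2817 0.2349] [0.462  0.2829 0.2339] [0.027 0.01  0.006]
top -0.035 1 [0.4643 0.284  0.2084] [0.4643 0.284  0.2084] [0. 0. 0.]
side -0.015 22 [0.4564 0.285  0.2333] [0.461  0.2879 0.2313] [0.038 0.029 0.011]
side -0.035 27 [0.4564 0.288  0.2151] [0.4575 0.2922 0.2144] [0.019 0.022 0.019]
```

>>> carry_out(deltas=[[[0.015,0,-0.3,0,0,0,0.2],[0.015,0,-0.6,0,0,0,0.2],[0.015,0,-0.9,0,0,0,0.2]]])

```text
clock: 44.08
eef_pos: [0.4639, 0.2957, 0.1677]
tcp_rot: [0.0, 0.709, 0.705, 0.0]
wrist_force: [0.2, -0.2, -0.1]
grip_width: 0.354
finger_force: 30.2
```

>>> carry_out(deltas=[[[0,0,-0.3,0,0,0,0.2],[0,0,-0.6,0,0,0,0.2],[0,0,-0.84,0,0,0,0.2],[0,0,-0.84,0,0,0,0.2],[0,0,-0.84,0,0,0,0.2]]])

```text
clock: 44.7
eef_pos: [0.4645, 0.2963, 0.1018]
tcp_rot: [0.0, 0.709, 0.706, 0.001]
wrist_force: [-0.2, 1.3, -1.5]
grip_width: 0.358
finger_force: 30.2
```

>>> carry_out(deltas=[[[0,0,-0.08,0,0,0,0.2],[0,0,-0.16,0,0,0,0.2],[0,0,-0.24,0,0,0,0.2],[0,0,-0.32,0,0,0,0.2],[0,0,-0.4,0,0,0,0.2],[0,0,-0.42,0,0,0,0.2],[0,0,-0.42,0,0,0,0.2]]])

```text
clock: 45.58
eef_pos: [0.464, 0.2963, 0.0672]
tcp_rot: [-0.0, 0.708, 0.706, -0.0]
wrist_force: [0.1, -0.1, -1.1]
grip_width: 0.351
finger_force: 30.2
```

>>> carry_out(deltas=[[[0,0,-0.012,0,0,0,0.2],[0,0,-0.012,0,0,0,0.5],[0,0,-0.012,0,0,0,0.7],[0,0,-0.012,0,0,0,0.7],[0,0,-0.012,0,0,0,0.7],[0,0,0.3,0,0,0,0.7],[0,0,0.7,0,0,0,0.7],[0,0,1,0,0,0,0.7]]])

```text
clock: 46.58
eef_pos: [0.4644, 0.2965, 0.1486]
tcp_rot: [0.0, 0.709, 0.706, 0.001]
wrist_force: [0.8, 0.5, -0.7]
grip_width: 0.701
finger_force: 0.0
```

>>> carry_out(deltas=[[[0,0,0.4,0,0,0,0.7],[0,0,0.8,0,0,0,0.7],[0,0,1,0,0,0,0.7]]])

```text
clock: 46.95
eef_pos: [0.4649, 0.2968, 0.2293]
tcp_rot: [0.0, 0.708, 0.706, 0.001]
wrist_force: [0.2, 0.8, -0.3]
grip_width: 0.696
finger_force: 0.0
```

>>> carry_out(deltas=[[[-0.4,-0.1,0.2,0,0,0,0.7],[-0.8,-0.2,0.2,0,0,0,0.7],[-1,-0.3,0.2,0,0,0,0.7],[-1,-0.3,0.2,0,0,0,0.7]]])

```text
clock: 47.45
eef_pos: [0.3831, 0.2718, 0.2428]
tcp_rot: [-0.0, 0.708, 0.706, -0.0]
wrist_force: [-0.1, -0.3, 0.7]
grip_width: 0.698
finger_force: 0.0
```

```bash
python3 - <<'E'
from h import *
P=camera("top"),camera("side")
A=[cloud(p).reshape(-1,3) for p in P]
for n,e,z0,z1 in(("s+",(.4614,.348),.07,.12),("s-",(.4642,.2961),.07,.12),("mud",(.4686,.2156),.165,.2),("jig",(.4743,.1101),.1,.14),("jsteel",(.418,-.1425),.075,.1),("ssteel",(.509,-.273),.045,.08),("plate",(.43,-.31),.007,.013)):
    for a in A:
        k=(np.hypot(a[:,0]-e[0],a[:,1]-e[1])<(.03 if n!="plate" else .045))&(a[:,2]>z0)&(a[:,2]<z1); q=a[k]
        if len(q): print(n,len(q),((q.min(0)+q.max(0))/2).round(4)[:2],q[:,2].max().round(4),end=" | ")
    print()
f=P[1]["frame"][90:250,180:370]; cv2.imwrite("pics/j.png",cv2.resize(f[...,::-1],None,fx=3.7,fy=3.7,interpolation=cv2.INTER_CUBIC))
E
```

```text
s+ 4 [0.4595 0.3302] 0.0794 | s+ 44 [0.458  0.3445] 0.0932 | 
s- 74 [0.4643 0.2967] 0.0987 | s- 47 [0.4596 0.2982] 0.0927 | 
mud 81 [0.4693 0.2159] 0.1871 | mud 49 [0.4662 0.2085] 0.1836 | 
jig 117 [0.4749 0.1111] 0.1245 | jig 102 [0.4712 0.1097] 0.1243 | 
jsteel 73 [ 0.4178 -0.1429] 0.0926 | jsteel 94 [ 0.4146 -0.1424] 0.0894 | 
ssteel 66 [ 0.5103 -0.2725] 0.0708 | ssteel 81 [ 0.5054 -0.2788] 0.0678 | 
plate 240 [ 0.4289 -0.3103] 0.0129 | plate 247 [ 0.4296 -0.3099] 0.013 |
```

View pics/j.png

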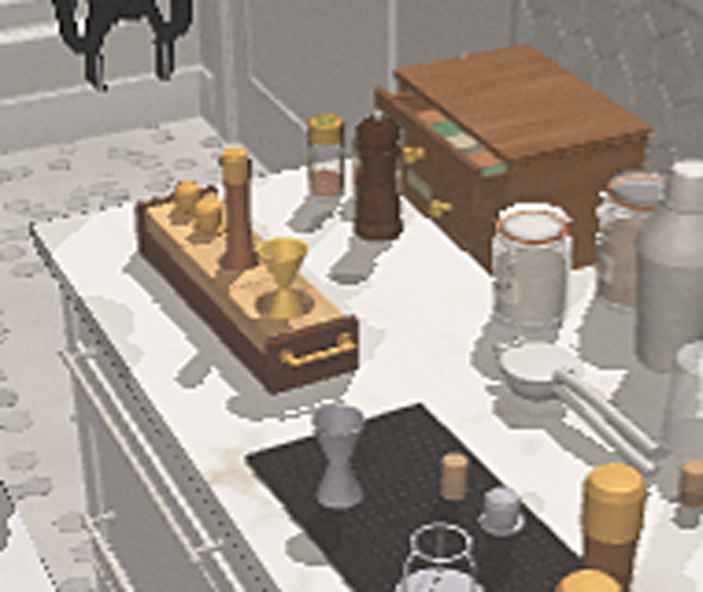

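The caddy holds both stoppers at (187,195) and (208,213), the muddler at (236,210) and the jigger at (283,280), all upright. The steel jigger, steel stopper and stand are where they were, and the gripper is clear. Handing in.

```bash
python3 -c "
from plant import arm
print(arm.hand_in())"
```

```text
the job is handed in; nothing more can be done
None
```

The brass jigger, muddler and both brass stoppers are upright and down in their inserts, the steel pieces and drying stand did not move, and the job is handed in; the hand-in returned no verdict.

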